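Put the loop tool away in the revolving caddy

TASK

First turn the revolving tool caddy counter-clockwise by its upright steel post until it is fully against its stop. Then lift the wire-loop tool up and off its hook on the rack and stand it, loop end down, in the empty white cup of the caddy, lowering it rather than dropping it and leaving the caddy at its stop. Leave the other two hanging tools on their hooks and do not disturb the pliers, the yellow rule and the little white bone that lie on the bench.

Things in the scene. Friction and masses are not known exactly. Their poses are not given: they have to be found in the camera images.
- rack: Fixed wooden rack, front towards its own -x, z up. Origin on the table midway between its posts (22 mm square, at y = -165 and +165 mm, on feet from x = -45 to +85 mm). A rail (28 mm high, 16 mm thick) joins the posts at height 275 mm and carries three hooks at y = -90, 0 and +90 mm, one tool on each.
- hook_mid (a point): Point on the middle hook where its tool hangs (45 mm in front of the rail's centre line, 275 mm above the table). Hooks: level steel bars 6 mm thick along the rack's x; 17 mm in front of this point each ends in a turned-up tip, its top 11 mm above the bar's axis. The other two hooks are alike, 90 mm to either side.
- shelf_edge (a point): Middle of the lower front edge of the shelf board above the hooks, 335 mm above the table, 50 mm in front of the hanging tools. The board is 380 mm long, reaches 110 mm back, 16 mm thick, with stock 75 mm high on it. It covers the tools from above: the gripper has to come in from the front, tilted.
- loop_tool: Tool to put away (60 g, 245 mm long), on any of the hooks. Origin at the bottom end, z up along it. Steel wire loop, open, 24 mm wide (its y), 4 mm thick, from z = 0 to 65 mm; brass ferrule, 11 mm thick, 65 to 87 mm; round wooden handle, 14 mm thick, 85 to 200 mm; diamond-shaped wire eye, 201 to 245 mm, in its y-z plane. Hangs upright.
- loop_tool_grip (a point): Point on the axis of the loop tool's handle, 120 mm above its bottom end: a good place to grip (14 mm round).
- loop_tool_eye (a point): Centre of the loop tool's eye, 225 mm above its bottom end. Opening a diamond, 26 mm wide and 36 mm high, of 4 mm wire. While it hangs the hook's bar lies 10 mm above this point; raised by 12 to 20 mm the eye clears the turned-up tip and comes off towards the rack's -x.
- scraper: Second hanging tool, to be left on its hook: same handle and eye, lower end a flat steel blade 40 mm wide and 50 mm high. Origin at the bottom end, z up along the tool.
- scraper_eye (a point): Centre of the scraper's wire eye, 225 mm above its bottom end.
- pointed_tool: Third hanging tool, to be left on its hook: same handle and eye, lower end a dark wooden spindle tapering to a point. Origin at the bottom end, z up along the tool.
- pointed_tool_eye (a point): Centre of the pointed tool's wire eye, 225 mm above its bottom end.
- caddy_base: Fixed foot of the caddy, a disc 150 mm across and 18 mm high. Origin on the table, on the axis of rotation. The revolving wooden plate on it is 240 mm across, its top 32 mm above the table.
- caddy (a joint): Angle of the revolving plate about the vertical axis through caddy_base, in rad; grows counter-clockwise seen from above; 0 to 1.571, the stop being at 1.571. It stays where it is left (about 2 N at the post to turn it).
- post_top (a point): Centre of the top of the upright steel post used to turn the caddy: 16 mm thick, standing 55 mm above the plate (top 87 mm above the table), 104 mm from the axis. Turns with the plate.
- cup_floor (a point): Centre of the inner floor of the empty white ceramic cup on the caddy, 37 mm above the table, 72 mm from the axis, 150 degrees clockwise (from above) of the post. Cup: inner diameter 36 mm, outer 44 mm, inner depth 67 mm. Turns with the plate.
- full_pot (a point): Top of the handles standing in the caddy's terracotta pot, 177 mm above the table; pot 52 mm across, solid, 75 mm high, 72 mm from the axis, 95 degrees clockwise of the cup. Turns with the plate. The third container is a low solid metal tin, 66 mm across, top 67 mm above the table, 75 degrees counter-clockwise of the cup.
- cup_rim (a point): Centre of the mouth of the empty white cup, 104 mm above the table.
- pliers: Pliers lying on the table, 160 mm long, bystander. Origin on its underside.
- rule: Yellow folding rule lying on the table, 240 x 18 x 14 mm, bystander. Origin at the centre of its underside.
- bone: Small white ceramic bone, 86 mm long, 18 mm thick, bystander. Origin at the middle of its underside.

How it is judged:
On the way, in this order (a step that is already met when the one before it is completed fails the run):
1. the caddy is turned counter-clockwise to its stop (within 0.06 rad) (value of joint caddy above 1.51 rad), for 0.2 s.
2. the loop tool is held in the fingers, its eye free of the hook (more than 90 mm in front of the rail's centre line and more than 150 mm above the table) (x of loop_tool_eye in the frame of rack below -0.09 m and height (world z) of loop_tool_eye above 0.15 m and contact force between the fingers and loop_tool above 0.5 N), for 0.1 s.
At the end, for the whole second after the job is handed in: The caddy is at its stop (within 0.06 rad); the loop tool stands loop down in the empty white cup, its bottom end on the cup's floor (within 12 mm in height and 19 mm of the centre), leaning less than 0.5 rad, released and at rest; the scraper and the pointed tool still hang on their hooks (value of joint caddy above 1.51 rad and horizontal distance between loop_tool and cup_floor below 0.019 m and z of loop_tool in the frame of cup_floor between -0.006 and 0.012 m and angle between loop_tool's own z axis and vertical below 0.5 rad and z of loop_tool_eye in the frame of cup_floor above 0.15 m and linear speed of loop_tool below 0.03 m/s and height (world z) of each of scraper_eye, pointed_tool_eye above 0.24 m); the robot touches nothing.
It fails at once if the scraper or the pointed tool is taken or knocked off its hook (its eye moves more than 30 mm) (distance of any of scraper_eye, pointed_tool_eye from where it was at the start of the episode above 0.03 m).
It fails at once if the loop tool is dropped (it moves faster than 0.8 m/s while no finger touches it) (linear speed of loop_tool above 0.8 m/s and contact force between the fingers and loop_tool below 0.05 N).
It fails at once if the pliers, the rule or the bone is pushed more than 40 mm (distance of any of pliers, rule, bone from where it was at the start of the episode above 0.04 m).
It also fails if it takes over 59 s, if anything falls off the work surface, if the arm or the gripper's body presses on something with over 40 N, if the wrist force passes 120 N, or if a joint passes its speed limit or range.

ROBOT

A 7-joint arm with a two-finger parallel gripper is mounted at the origin on the work surface. World frame = base frame: x ahead of the robot, y to its left, z up, the work surface at z = 0. Lengths are in m, angles in rad, forces in N, time in s.
With the tool pointing down it reaches from about 0.425 to 0.875 m from the base axis. Payload 4.7 kg.
Tool frame: the origin (TCP) lies midway between the tips of the shut fingers; the grasp point (between the pads) lies 19 mm behind it; z points along the fingers, y is the line along which they close (so a half turn about z gives the same grasp; the last joint's range is limited). The gripper opens to 87 mm and grips with 3 to 60 N. Pads are 19 mm wide; open, the fingers measure 117 mm over their backs; the gripper's body (75 mm by 190 mm) begins 51 mm behind the grasp point.
Start: joints at [1.3, 0.321, -0.07, 1.45, 0.023, 1.371, -0.057], TCP at [0.183, -0.624, 0.223] pointing down, gripper open.
Joint ranges: [-2.86, 2.86], [-0.3, 2.09], [-1.38, 1.24], [0.06, 2.45], [-1.56, 4.7], [0.09, 2.05], [-2.69, 2.69]. Speed limits (rad/s): [2.57, 2.57, 3.14, 3.14, 3.14, 3.14, 3.14].

INTERFACE

Orientations are given as a rotation vector (axis times angle).
In Python, from plant import get_state, vision, workorder, finder gives the robot as it stands. The module is installed in compiled form; this text tells all that it offers.
- The arm moves only by the shell command python3 -m creep 'ROWS' [FORCE]. ROWS is JSON, a list of rows, each a list of 7 numbers: the shift along the tool's x, y, z in m, then the turn, a rotation vector about the tool's x, y, z in degrees, then the opening, from 0 (shut) to 1 (fully open). A call has 1 to 8 rows; each row is the pose to reach, as a shift and turn from the pose commanded when the call began, along the tool's axes at that moment; what a row does not reach only later rows make up. A row lasts 1/8 s, in which the tool goes at most 62.5 mm and 10.7 degrees, less where a joint would pass 70% of its speed; a pose out of reach is approached as far as the arm can. A call with a gripper value outside its range is refused whole. The fingers move at their own pace and stop on an object; FORCE is the grip in N (left out, the last holds). Time passes only in rows, so rows that repeat a pose let the fingers close. It gives the time, the measured TCP pose, the force, the opening and the grip force at its end, in the units of the state.
- get_state(): the state, without advancing time (a new reading comes with each control period).
- vision.get_image(name): name is "scene" or "top" or "wrist"; returns (picture, depth): 420x560x3 uint8, red, green, blue; 420x560 float32, m along the optical axis (not along the pixel's ray), 0 where there is no reading.
- vision.camera_model(name): a dict with "fx", "fy", "cx", "cy" (pixels), "xyz" and "orientation" of the camera in the world; the wrist camera has in their place "tool_from_camera" (4x4, takes a point from camera to tool coordinates, whose origin is the TCP and whose axes are the flange's). Camera axes: x right, y down, z forward; pixel columns grow to the right and rows downward; lengths in m; the calibration is good to about 2 mm. A picture is of the moment at which its call begins: read the wrist's pose just before it. camera_model takes no time and is no camera call.
- workorder.job_done(): hands the job in; it is judged then, once.
Trained networks look in the newest picture that a camera, given by its name, has taken for a name from the list of things; names that differ only in an ending like _2 or _b are one class to them, and where a whole thing is asked for, a point or a joint stands for the part that bears it (a point fixed in the world has none). Each returns a list of dicts, best first, with "confidence" (0 to 1); they miss things now and then, are a little off and sometimes report something else, mostly with a low value. They report only what shows in the picture. A call takes as long as a camera call.
- finder.search_frame(query, camera): "xyz" ([x, y, z] in m, in world coordinates, good to about 4 mm: the middle of the surface that is visible of it).
- finder.place_of(query, camera): "xyz" ([x, y, z] in m, in world coordinates, good to about 4 mm: a listed point, or the origin of a listed thing).
The state is a dict: "clock": time; "joint_positions": joint angles; "qd": joint speeds; "joint_torque": joint torques, N m; "position": TCP position; "tool_rot": TCP orientation; "wrist_force": force on the tool from outside, world axes, zero at the start; "torque": the same for the moment, N m; "width": finger opening in m; "gripper_force": force on a finger pad.
Only numpy, scipy, OpenCV 4.12 (cv2) and the standard library are available. Lean on these libraries where they do the work, as an engineer would, in place of code of your own. Each camera call takes 0.05 s, during which the arm holds its last target. There are 200 camera calls.

## Working session

There is one attempt and no reset: what is moved stays moved. The work goes in short steps, Python scripts to look and compute and a shell command to move; the robot and the scene stay as the last step left them, time stands still between calls to the robot, and variables do not carry over. Pictures are saved under pics/ and viewed, at most 10 in all, crops included, and the job is handed in when it is done.

```bash
mkdir -p pics; cat > h.py <<'E'
import numpy as np, cv2
from scipy.spatial.transform import Rotation as R
from plant import get_state, vision, workorder, finder
def rel(target, Rt=None):
    "shift in tool axes (mm) and turn (deg) from the present pose to the target"
    s=get_state(); r=R.from_rotvec(s["tool_rot"])
    d=r.inv().apply(np.array(target)-s["position"])*1000
    t=np.zeros(3) if Rt is None else np.degrees((r.inv()*Rt).as_rotvec())
    return d.round(1), t.round(1)
E
python3 - <<'E'
from h import *
np.set_printoptions(precision=4,suppress=True)
s=get_state(); print(s["clock"],s["position"],R.from_rotvec(s["tool_rot"]).as_matrix(),s["width"])
ims=[]
for c in("scene","top"):
    im,d=vision.get_image(c); cv2.imwrite(f"pics/{c}0.png",im[...,::-1])
    for q in "rack hook_mid shelf_edge loop_tool loop_tool_grip loop_tool_eye scraper_eye pointed_tool_eye caddy_base post_top cup_rim full_pot pliers rule bone".split():
        f=finder.place_of(q,c)
        print(c,q,[(np.round(k["xyz"],3).tolist(),round(k["confidence"],2)) for k in f[:2]])
E
```

```text
0.0 [ 0.1824 -0.6233  0.2215] [[ 0.9597  0.281  -0.0006]
 [ 0.281  -0.9597  0.0018]
 [-0.0001 -0.0019 -1.    ]] 0.08700507686107326
scene rack [([0.476, 0.137, 0.087], 0.41), ([0.51, -0.217, 0.34], 0.38)]
scene hook_mid [([0.561, -0.219, 0.275], 0.92), ([0.543, -0.312, 0.265], 0.55)]
scene shelf_edge [([0.514, -0.212, 0.341], 0.82)]
scene loop_tool [([0.563, -0.225, 0.042], 0.89)]
scene loop_tool_grip [([0.564, -0.225, 0.159], 0.68)]
scene loop_tool_eye [([0.562, -0.226, 0.267], 0.65)]
scene scraper_eye [([0.585, -0.134, 0.263], 0.67), ([0.566, -0.221, 0.274], 0.66)]
scene pointed_tool_eye [([0.542, -0.313, 0.266], 0.59), ([0.614, 0.168, 0.178], 0.38)]
scene caddy_base [([0.557, 0.197, 0.001], 0.75)]
scene post_top [([0.473, 0.134, 0.089], 0.86), ([0.614, 0.169, 0.18], 0.68)]
scene cup_rim [([0.58, 0.266, 0.103], 0.65)]
scene full_pot []
scene pliers [([0.39, -0.362, 0.002], 0.57), ([0.566, -0.221, 0.273], 0.54)]
scene rule [([0.362, -0.115, 0.0], 0.48)]
scene bone []
top rack []
top hook_mid []
top shelf_edge [([0.508, -0.211, 0.338], 0.55)]
top loop_tool [([0.56, -0.224, 0.036], 0.61)]
top loop_tool_grip [([0.561, -0.227, 0.159], 0.38), ([0.545, -0.312, 0.266], 0.24)]
top loop_tool_eye [([0.51, -0.213, 0.337], 0.57), ([0.564, -0.222, 0.038], 0.42)]
top scraper_eye []
top pointed_tool_eye [([0.545, -0.31, 0.268], 0.64)]
top caddy_base [([0.554, 0.202, -0.002], 0.64), ([0.546, -0.311, 0.268], 0.25)]
top post_top [([0.47, 0.139, 0.086], 0.82), ([0.56, -0.225, 0.039], 0.48)]
top cup_rim [([0.582, 0.266, 0.101], 0.66)]
top full_pot [([0.615, 0.168, 0.176], 0.82), ([0.458, -0.011, 0.003], 0.52)]
top pliers [([0.395, -0.362, -0.0], 0.77)]
top rule [([0.362, -0.113, 0.002], 0.63), ([0.471, 0.141, 0.084], 0.4)]
top bone [([0.459, -0.011, 0.003], 0.62)]
```

View pics/scene0.png

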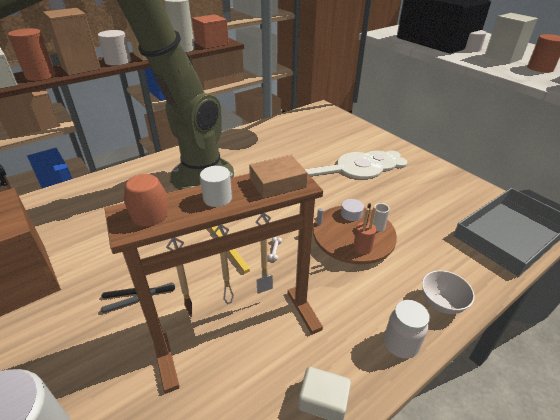

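View pics/top0.png

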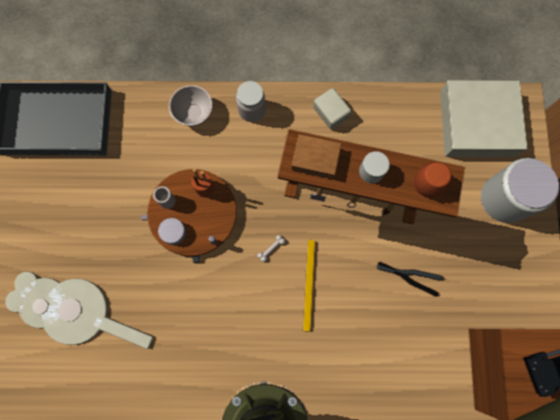

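The scene picture shows the loop tool on the middle hook (226,290), with the pointed tool left (187,305) and the scraper right (265,283). The top picture shows the post at (212,240), the cup at (163,198), the tin at (171,232) and the pot at (201,182), with the bone at (271,248) and the rule at (310,285). The networks' positions agree with this. First I go past the front of the rack to the caddy.

```bash
python3 -m creep '[[0.187,-0.219,-0.03,0,0,10,0.4],[0.187,-0.219,-0.03,0,0,20,0.4],[0.187,-0.219,-0.03,0,0,29,0.4],[0.187,-0.219,-0.03,0,0,29,0.4],[0.187,-0.219,-0.03,0,0,29,0.4],[0.323,-0.398,-0.03,0,0,29,0.4],[0.323,-0.398,-0.03,0,0,29,0.4],[0.323,-0.398,-0.03,0,0,29,0.4]]'
python3 - <<'E'
from h import *
def down(a): # tool z down, y at world angle a (deg)
    a=np.radians(a); y=np.array([np.cos(a),np.sin(a),0]); z=np.array([0,0,-1.]); return R.from_matrix(np.c_[np.cross(y,z),y,z])
print(get_state()["joint_positions"])
print(rel([.38,-.15,.25],down(-103)), rel([.471,.138,.2],down(-54)))
E
```

```text
clock: 2.6
position: [0.368, -0.1841, 0.2529]
tool_rot: [3.121, -0.347, 0.002]
wrist_force: [1.5, -0.1, 0.2]
width: 0.0349
gripper_force: 0.0
[ 0.88711078 -0.20785584 -0.41746099  1.9313247  -0.0843708   1.39998622
 -1.30038018]
(array([  4.2, -35.9,   2.9]), array([ 0.1, -0.1,  0.3])) (array([  29.7, -336.9,   52.6]), array([  0.1,  -0. , -48.7]))
```

```bash
python3 -m creep '[[0.004,-0.05,0.01,0,0,-6,0.4],[0.01,-0.11,0.02,0,0,-15,0.4],[0.015,-0.17,0.03,0,0,-25,0.4],[0.02,-0.23,0.04,0,0,-34,0.4],[0.025,-0.29,0.05,0,0,-43,0.4],[0.03,-0.337,0.053,0,0,-49,0.4],[0.03,-0.337,0.053,0,0,-49,0.4],[0.03,-0.337,0.053,0,0,-49,0.4]]'
cat >> h.py <<'E'
def down(a): # tool z down, y at world angle a (deg)
    a=np.radians(a); y=np.array([np.cos(a),np.sin(a),0]); z=np.array([0,0,-1.]); return R.from_matrix(np.c_[np.cross(y,z),y,z])
E
python3 - <<'E'
from h import *
s=get_state();print(s["width"])
im,d=vision.get_image("wrist"); cv2.imwrite("pics/w1.png",im[...,::-1])
for c in("wrist","top"):
    if c=="top": vision.get_image(c)
    for q in("post_top","cup_rim","caddy_base"):
        print(c,q,[(np.round(k["xyz"],3).tolist(),round(k["confidence"],2)) for k in finder.place_of(q,c)[:2]])
print(rel([.471,.138,.055],down(-54)))
E
```

```text
clock: 3.6
position: [0.4706, 0.1354, 0.1994]
tool_rot: [2.985, 0.978, -0.001]
wrist_force: [-0.9, -0.3, -0.4]
width: 0.0348
gripper_force: 0.0
0.03477772133387159
wrist post_top [([0.469, 0.133, 0.086], 0.82)]
wrist cup_rim [([0.582, 0.264, 0.1], 0.97)]
wrist caddy_base [([0.556, 0.201, 0.002], 0.59)]
top post_top [([0.471, 0.136, 0.088], 0.61)]
top cup_rim []
top caddy_base [([0.583, -0.137, 0.04], 0.19)]
(array([  1.6,  -1.9, 144.7]), array([0. , 0. , 0.2]))
```

View pics/w1.png

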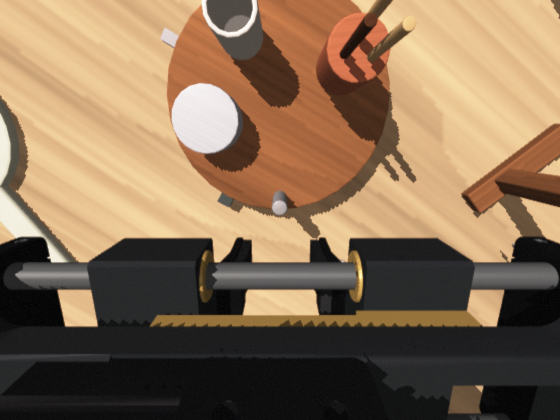

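The wrist view shows the post (279,203) centred between the fingers (235 and 325). I lower the fingers around it.

```bash
python3 -m creep '[[0.001,0,0.06,0,0,0,0.4],[0.001,0,0.12,0,0,0,0.35],[0.001,0,0.145,0,0,0,0.3],[0.001,0,0.145,0,0,0,0.28],[0.001,0,0.145,0,0,0,0.28]]' && python3 -m creep '[[0.0016,0.018,0,0,0,-10,0.28],[0.0063,0.0356,0,0,0,-20,0.28],[0.0139,0.052,0,0,0,-30,0.28],[0.0243,0.0668,0,0,0,-40,0.28],[0.0371,0.0797,0,0,0,-50,0.28],[0.052,0.0901,0,0,0,-60,0.28],[0.0684,0.0977,0,0,0,-70,0.28],[0.0684,0.0977,0,0,0,-70,0.28]]'
python3 - <<'E'
from h import *
im,d=vision.get_image("wrist"); cv2.imwrite("pics/w2.png",im[...,::-1])
for q in("post_top","cup_rim","caddy_base"):
        print(q,[(np.round(k["xyz"],3).tolist(),round(k["confidence"],2)) for k in finder.place_of(q,"wrist")[:2]])
E
```

```text
clock: 4.62
position: [0.4726, 0.1371, 0.0558]
tool_rot: [2.985, 0.979, 0.003]
wrist_force: [0.8, 0.1, 0.7]
width: 0.0246
gripper_force: 0.0
clock: 5.62
position: [0.5865, 0.0987, 0.0561]
tool_rot: [1.886, 2.51, 0.004]
wrist_force: [-0.2, -0.6, 0.2]
width: 0.0245
gripper_force: 0.0
post_top [([0.587, 0.1, 0.087], 0.95)]
cup_rim []
caddy_base [([0.556, 0.2, 0.001], 0.86)]
```

```bash
python3 -m creep '[[0.001,0.0145,0,0,0,-8,0.28],[0.004,0.0287,0,0,0,-16,0.28],[0.005,0.032,0,0,0,-18,0.28],[0.005,0.032,0,0,0,-18,0.28]]' && python3 -m creep '[[0.0,0.004,0,0,0,-2,0.28],[0.0,0.007,0,0,0,-4,0.28],[0.0,0.009,0,0,0,-5,0.28],[0.0,0.009,0,0,0,-5,0.28]]'
python3 - <<'E'
from h import *
im,d=vision.get_image("wrist")
for q in("post_top","caddy_base"):
        print(q,[(np.round(k["xyz"],3).tolist(),round(k["confidence"],2)) for k in finder.place_of(q,"wrist")[:2]])
im,d=vision.get_image("top");cv2.imwrite("pics/t2.png",im[90:300,80:290,::-1])
for q in("post_top","cup_rim"):
        print(q,[(np.round(k["xyz"],3).tolist(),round(k["confidence"],2)) for k in finder.place_of(q,"top")[:2]])
E
```

```text
clock: 6.32
position: [0.6136, 0.1123, 0.0546]
tool_rot: [1.47, 2.776, -0.0]
wrist_force: [-0.8, -0.1, 0.4]
width: 0.0247
gripper_force: 0.0
clock: 6.82
position: [0.6196, 0.1168, 0.0543]
tool_rot: [-1.343, -2.837, 0.006]
wrist_force: [-6.5, -1.6, 4.6]
width: 0.0246
gripper_force: 3.1
post_top []
caddy_base [([0.555, 0.199, 0.003], 0.74)]
post_top [([0.614, 0.118, 0.085], 0.74)]
cup_rim [([0.488, 0.228, 0.106], 0.59)]
```

```bash
python3 -m creep '[[0.0,0.003,0,0,0,0,0.28],[0.0,0.004,0,0,0,0,0.28],[0.0,0.004,0,0,0,0,0.28],[0.0,0.004,0,0,0,0,0.28]]'
python3 - <<'E'
from h import *
im,d=vision.get_image("wrist");cv2.imwrite("pics/w3.png",im[...,::-1])
for q in("post_top","cup_rim","caddy_base"):
        print(q,[(np.round(k["xyz"],3).tolist(),round(k["confidence"],2)) for k in finder.place_of(q,"wrist")[:2]])
E
```

```text
clock: 7.62
position: [0.6197, 0.1168, 0.0541]
tool_rot: [-1.343, -2.833, 0.018]
wrist_force: [-14.8, -7.5, 12.4]
width: 0.0248
gripper_force: 7.9
post_top []
cup_rim []
caddy_base [([0.555, 0.198, 0.001], 0.56)]
```

View pics/w3.png

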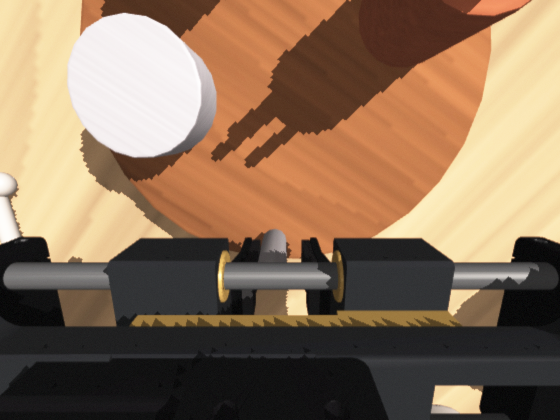

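The post (275,245) is held against the stop, with 15 N and no further motion. I back off, rise, and work out the tilted approach.

```bash
python3 -m creep '[[0.0,-0.008,0,0,0,0,0.28],[0.0,-0.01,0,0,0,0,0.3],[0.0,-0.01,0,0,0,0,0.35],[0.0,-0.01,-0.06,0,0,0,0.35],[0.0,-0.01,-0.12,0,0,0,0.4],[0.0,-0.01,-0.18,0,0,0,0.5],[0.0,-0.01,-0.2,0,0,0,0.6],[0.0,-0.01,-0.2,0,0,0,0.6]]'
cat >> h.py <<'E'
def tilt(yaw,a): # tool z along yaw (deg), a deg below horizontal; y level to the right, x up
    w,a=np.radians([yaw,a]); z=np.array([np.cos(a)*np.cos(w),np.cos(a)*np.sin(w),-np.sin(a)]); y=np.array([np.sin(w),-np.cos(w),0]); return R.from_matrix(np.c_[np.cross(y,z),y,z])
def grasp(p,rt): return np.array(p)+.019*rt.apply([0,0,1.])
E
python3 - <<'E'
from h import *
print(get_state()["joint_positions"].round(2))
im,d=vision.get_image("top")
for q in("post_top","cup_rim","cup_floor","caddy_base"):
        print(q,[(np.round(k["xyz"],3).tolist(),round(k["confidence"],2)) for k in finder.place_of(q,"top")[:2]])
im,d=vision.get_image("scene")
for q in("post_top","cup_rim","loop_tool_grip","loop_tool","hook_mid","scraper_eye","pointed_tool_eye"):
        print(q,[(np.round(k["xyz"],3).tolist(),round(k["confidence"],2)) for k in finder.place_of(q,"scene")[:2]])
print(rel([.46,.1,.3],down(-54)),rel([.46,.1,.3],down(-80)))
E
```

```text
clock: 8.82
position: [0.6174, 0.1143, 0.2556]
tool_rot: [1.343, 2.837, 0.002]
wrist_force: [-0.0, -0.3, -1.0]
width: 0.051
gripper_force: 0.0
[ 0.58  0.47 -1.11  1.44  0.42  1.49  0.17]
post_top []
cup_rim [([0.485, 0.228, 0.105], 0.66)]
cup_floor [([0.488, 0.228, 0.038], 0.87)]
caddy_base [([0.55, 0.199, 0.001], 0.69)]
post_top [([0.616, 0.116, 0.085], 0.81)]
cup_rim [([0.484, 0.231, 0.102], 0.78)]
loop_tool_grip [([0.562, -0.225, 0.162], 0.6)]
loop_tool [([0.564, -0.223, 0.04], 0.72)]
hook_mid [([0.564, -0.221, 0.273], 0.69), ([0.559, 0.198, 0.001], 0.62)]
scraper_eye [([0.582, -0.136, 0.268], 0.97)]
pointed_tool_eye [([0.544, -0.31, 0.265], 0.8)]
(array([  88.6, -129.8,  -45.6]), array([-0. ,  0. , 93.3])) (array([  88.6, -129.8,  -45.6]), array([ -0. ,   0. , 119.3]))
```

```bash
python3 -m creep '[[0.01,-0.02,-0.02,0,0,10,0.6],[0.02,-0.04,-0.03,0,0,20,0.6],[0.04,-0.06,-0.045,0,0,30,0.6],[0.06,-0.08,-0.045,0,0,40,0.6],[0.07,-0.1,-0.045,0,0,50,0.6],[0.08,-0.12,-0.045,0,0,60,0.6],[0.089,-0.13,-0.045,0,0,70,0.6],[0.089,-0.13,-0.045,0,0,80,0.6]]'
python3 - <<'E'
from h import *
print(get_state()["joint_positions"].round(2))
T=tilt(-13,30); print(T.apply([0,1,0]))
G=np.array([.563,-.225,.159]); print(rel([.44,.03,.3],down(-103)));
E
```

```text
clock: 10.48
position: [0.4589, 0.1004, 0.2997]
tool_rot: [2.856, 1.301, -0.0]
wrist_force: [-1.0, -1.7, 0.7]
width: 0.0521
gripper_force: 0.0
[ 0.89 -0.12 -1.05  1.72 -0.1   1.48 -0.87]
[-2.24951054e-01 -9.74370065e-01  1.38777878e-17]
(array([-65.5,  32. ,  -0.1]), array([ 0.2, -0. , 62. ]))
```

```bash
python3 -m creep '[[-0.01,0.005,0,0,0,10,0.6],[-0.02,0.01,0,0,0,20,0.6],[-0.03,0.015,0,0,0,30,0.6],[-0.045,0.02,0,0,0,40,0.6],[-0.055,0.026,0,0,0,50,0.6],[-0.066,0.032,0,0,0,60,0.6],[-0.066,0.032,0,0,0,62,0.6],[-0.066,0.032,0,0,0,62,0.6]]'
python3 - <<'E'
from h import *
print(get_state()["joint_positions"].round(2))
for a in(30,45): print(rel(grasp(np.array([.563,-.225,.2])-.12*np.array([.9745,-.2245,0])+[0,.1,0],tilt(-13,a)),tilt(-13,a)))
E
```

```text
clock: 11.48
position: [0.4409, 0.0299, 0.2996]
tool_rot: [3.123, -0.342, 0.0]
wrist_force: [1.3, 0.3, 0.2]
width: 0.0517
gripper_force: 0.0
[ 1.08 -0.24 -1.01  1.78 -0.21  1.5  -1.69]
(array([ 49.2, 124. , 109.1]), array([-0.2, 60. ,  0.4]))
(array([ 46.1, 124. , 113. ]), array([-0.2, 45. ,  0.5]))
```

```bash
python3 -m creep '[[0.01,0.02,0,0,10,0,0.6],[0.02,0.04,0,0,20,0,0.6],[0.03,0.06,0.02,0,30,0,0.6],[0.04,0.08,0.04,0,40,0,0.6],[0.045,0.1,0.06,0,50,0,0.6],[0.049,0.11,0.08,0,60,0,0.6],[0.049,0.124,0.1,0,60,0,0.6],[0.049,0.124,0.109,0,60,0,0.6]]'
python3 - <<'E'
from h import *
print(get_state()["joint_positions"].round(2))
for a in(30,45): print(rel(grasp(np.array([.563,-.225,.159])-.08*np.array([.9745,-.2245,0]),tilt(-13,a)),tilt(-13,a)))
E
```

```text
clock: 12.48
position: [0.4792, -0.0907, 0.1568]
tool_rot: [2.995, -0.349, 0.668]
wrist_force: [0.6, -2.9, 0.9]
width: 0.0525
gripper_force: 0.0
[ 0.21 -0.3  -0.11  2.28  0.04  0.72 -1.73]
(array([ 41. , 111.7,  27.7]), array([ 0.4, 34.8, -0.1]))
(array([ 36.6, 111.7,  30. ]), array([ 0.3, 19.8, -0.2]))
```

```bash
cat >> h.py <<'E'
FW=np.array([.9745,-.2245,0]); G=np.array([.563,-.225,.170])
def at(p,rt,b=.012): return np.array(p)+b*rt.apply([0,0,1.])
E
python3 - <<'E'
from h import *
print(rel(at(G-.08*FW,tilt(-13,60)),tilt(-13,60)))
E
```

```text
(array([ 35.9, 111.8,  14.1]), array([ 0.3,  4.8, -0.2]))
```

```bash
python3 -m creep '[[0.012,0.04,0.005,0,2,0,0.6],[0.024,0.08,0.01,0,4,0,0.6],[0.036,0.112,0.014,0,5,0,0.6],[0.036,0.112,0.014,0,5,0,0.6],[0.036,0.112,0.014,0,5,0,0.6]]'
python3 - <<'E'
from h import *
print(get_state()["joint_positions"].round(2))
im,d=vision.get_image("wrist");cv2.imwrite("pics/w4.png",im[...,::-1])
for q in("loop_tool_grip","loop_tool_eye","loop_tool","scraper_eye","pointed_tool_eye"):
        print(q,[(np.round(k["xyz"],3).tolist(),round(k["confidence"],2)) for k in finder.place_of(q,"wrist")[:2]])
for f,a in((-.08,60),(-.04,52),(0,45)): print(rel(at(G+f*FW,tilt(-13,a)),tilt(-13,a)))
E
```

```text
clock: 13.1
position: [0.492, -0.2054, 0.159]
tool_rot: [2.965, -0.345, 0.796]
wrist_force: [-0.5, 0.7, 0.3]
width: 0.0519
gripper_force: 0.0
[ 0.2  -0.25  0.19  2.27 -0.07  0.6  -1.36]
loop_tool_grip [([0.565, -0.224, 0.16], 0.68)]
loop_tool_eye []
loop_tool []
scraper_eye []
pointed_tool_eye []
(array([-0.3,  2.6, -0.4]), array([-0.2, -0.1, -0.4]))
(array([36. ,  2.4, 19.5]), array([-0.2,  7.9, -0.4]))
(array([72.1,  2.2, 39.2]), array([-0.2, 14.9, -0.4]))
```

View pics/w4.png

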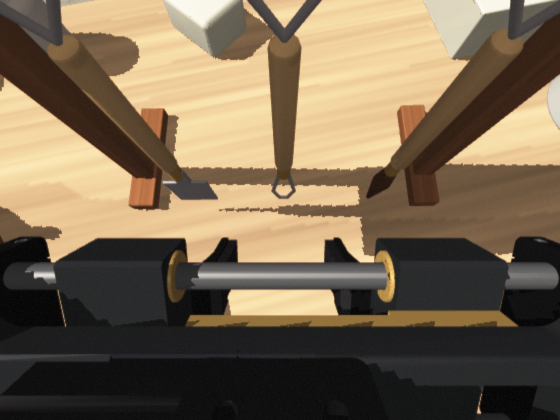

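The loop tool's handle (285,100) lies on the finger midline (281), and the neighbours (205,185 and 380,180) are clear of the fingers. I go in while reducing the tilt to 45°.

```bash
python3 -m creep '[[0.018,0.002,0.01,0,4,0,0.6],[0.036,0.002,0.0195,0,8,0,0.6],[0.054,0.002,0.0295,0,11.5,0,0.6],[0.072,0.002,0.039,0,15,0,0.6],[0.072,0.002,0.039,0,15,0,0.6]]'
python3 - <<'E'
from h import *
print(get_state()["joint_positions"].round(2))
for a in (60,52,45): print(rel(at(G,tilt(-13,a)),tilt(-13,a)))
im,d=vision.get_image("wrist");
for q in("loop_tool_grip","scraper_eye","pointed_tool_eye"):
        print(q,[(np.round(k["xyz"],3).tolist(),round(k["confidence"],2)) for k in finder.place_of(q,"wrist")[:2]])
E
```

```text
clock: 14.02
position: [0.5707, -0.2266, 0.1606]
tool_rot: [2.811, -0.331, 1.164]
wrist_force: [0.2, 0.5, -1.4]
width: 0.0521
gripper_force: 0.0
[ 0.02 -0.17  0.38  2.32 -0.35  0.21 -1.07]
(array([-2. ,  0.2, -0.6]), array([ -0.2, -14.9,  -0.5]))
(array([-0.3,  0.2, -0.3]), array([-0.2, -6.9, -0.5]))
(array([ 1.1,  0.2, -0.2]), array([-0.1,  0.1, -0.5]))
loop_tool_grip [([0.564, -0.224, 0.159], 0.77)]
scraper_eye []
pointed_tool_eye []
```

```bash
python3 -m creep '[[0,0,0,0,0,0,0.3],[0,0,0,0,0,0,0.1],[0,0,0,0,0,0,0],[0,0,0,0,0,0,0],[0,0,0,0,0,0,0],[0,0,0,0,0,0,0]]' 30 && python3 -m creep '[[0.003,0,-0.003,0,0,0,0],[0.006,0,-0.006,0,0,0,0],[0.009,0,-0.009,0,0,0,0],[0.0115,0,-0.0115,0,0,0,0],[0.0115,0,-0.0115,0,0,0,0]]'
python3 - <<'E'
from h import *
print(get_state()["joint_positions"].round(2))
im,d=vision.get_image("scene");cv2.imwrite("pics/s5.png",cv2.resize(im[170:340,90:330,::-1],None,fx=3,fy=3))
for q in("loop_tool_grip","loop_tool_eye","loop_tool","hook_mid"):
        print(q,[(np.round(k["xyz"],3).tolist(),round(k["confidence"],2)) for k in finder.place_of(q,"scene")[:2]])
E
```

```text
clock: 14.98
position: [0.571, -0.227, 0.1616]
tool_rot: [2.809, -0.331, 1.166]
wrist_force: [-0.5, 0.9, -0.1]
width: 0.0132
gripper_force: 29.9
clock: 15.6
position: [0.571, -0.2279, 0.1785]
tool_rot: [2.808, -0.332, 1.168]
wrist_force: [0.2, 0.5, -1.3]
width: 0.0131
gripper_force: 29.9
[ 0.07 -0.19  0.32  2.31 -0.29  0.25 -1.14]
loop_tool_grip [([0.563, -0.225, 0.176], 0.68), ([0.487, 0.231, 0.101], 0.59)]
loop_tool_eye [([0.564, -0.227, 0.283], 0.86)]
loop_tool [([0.561, -0.223, 0.056], 0.81)]
hook_mid [([0.565, -0.221, 0.274], 0.61), ([0.555, 0.197, -0.002], 0.53)]
```

View pics/s5.png

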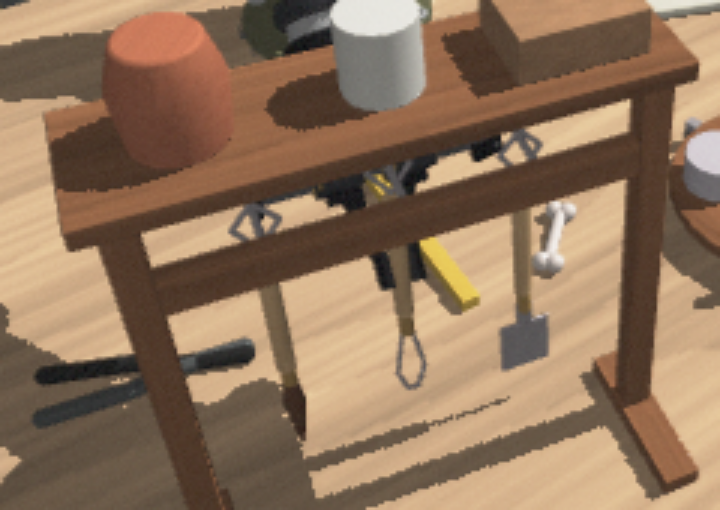

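The picture shows the tool gripped at (400,200), raised about 17 mm, and hanging straight, with the neighbours undisturbed. Now I draw it off the hook to the front.

```bash
python3 -m creep '[[-0.007,0,-0.007,0,0,0,0],[-0.014,0,-0.014,0,0,0,0],[-0.021,0,-0.021,0,0,0,0],[-0.028,0,-0.028,0,0,0,0],[-0.028,0,-0.028,0,0,0,0]]'
python3 - <<'E'
from h import *
s=get_state();print(s["joint_positions"].round(2),s["gripper_force"], np.degrees(np.arcsin(-R.from_rotvec(s["tool_rot"]).apply([0,0,1])[2])))
im,d=vision.get_image("scene")
for q in("loop_tool_grip","loop_tool_eye","loop_tool","scraper_eye","pointed_tool_eye"):
        print(q,[(np.round(k["xyz"],3).tolist(),round(k["confidence"],2)) for k in finder.place_of(q,"scene")[:2]])
for a in (45,50,55): print(rel(at(G-.1*FW+[0,0,.03],tilt(-13,a)),tilt(-13,a)))
E
```

```text
clock: 16.48
position: [0.5316, -0.2185, 0.1779]
tool_rot: [2.808, -0.333, 1.167]
wrist_force: [-0.3, 0.2, 0.5]
width: 0.0131
gripper_force: 29.9
[ 0.15 -0.29  0.26  2.38 -0.26  0.27 -1.16] 29.93316811671491 44.91238170397001
loop_tool_grip [([0.524, -0.218, 0.175], 0.79), ([0.514, -0.217, 0.342], 0.4)]
loop_tool_eye []
loop_tool [([0.524, -0.219, 0.056], 0.52), ([0.483, 0.231, 0.103], 0.19)]
scraper_eye [([0.585, -0.138, 0.264], 0.98)]
pointed_tool_eye [([0.543, -0.31, 0.264], 0.87), ([0.614, 0.119, 0.083], 0.16)]
(array([-33.1,  -0.3, -52.4]), array([-0.1, -0.1, -0.5]))
(array([-34.1,  -0.3, -52.5]), array([-0.1, -5.1, -0.5]))
(array([-35.1,  -0.3, -52.6]), array([ -0.1, -10.1,  -0.5]))
```

```bash
python3 -m creep '[[-0.009,0,-0.013,0,-3,0,0],[-0.018,0,-0.026,0,-6,0,0],[-0.027,0,-0.039,0,-9,0,0],[-0.0355,0,-0.0525,0,-12,0,0],[-0.0355,0,-0.0525,0,-12,0,0],[-0.0355,0,-0.0525,0,-12,0,0]]'
python3 - <<'E'
from h import *
s=get_state();print(s["joint_positions"].round(2),s["gripper_force"], np.degrees(np.arcsin(-R.from_rotvec(s["tool_rot"]).apply([0,0,1])[2])))
im,d=vision.get_image("scene")
for q in("loop_tool_grip","loop_tool_eye","loop_tool"):
        print(q,[(np.round(k["xyz"],3).tolist(),round(k["confidence"],2)) for k in finder.place_of(q,"scene")[:2]])
for p,a in (([.45,-.1,.24],57),([.45,.02,.28],57),([.44,.1,.30],50),([.487,.229,.30],45)): print(rel(at(p,tilt(-20 if p[1]<.05 else -35,a)),tilt(-20 if p[1]<.05 else -35,a)))
E
```

```text
clock: 17.52
position: [0.4818, -0.2097, 0.1843]
tool_rot: [2.943, -0.344, 0.866]
wrist_force: [-0.4, 0.4, -0.5]
width: 0.0132
gripper_force: 29.9
[ 0.64 -0.3  -0.16  2.27 -0.32  0.63 -1.13] 29.933221691905487 57.28577703989132
loop_tool_grip [([0.474, -0.206, 0.184], 0.53)]
loop_tool_eye [([0.584, -0.134, 0.038], 0.49)]
loop_tool [([0.45, -0.202, 0.065], 0.45)]
(array([-17.4, -99.1, -64.2]), array([-4.2,  0.4,  5.4]))
(array([ -19.4, -216.3, -111.5]), array([-4.2,  0.4,  5.4]))
(array([ -31.5, -290.1, -143.2]), array([-13.4,   7.4,  17.3]))
(array([ -17.5, -426.1, -133.3]), array([-14.2,  12.3,  16.7]))
```

```bash
python3 -m creep '[[-0.007,-0.03,-0.02,-1,0,1,0],[-0.012,-0.065,-0.04,-2,0,3,0],[-0.017,-0.1,-0.064,-4,0,5,0],[-0.018,-0.14,-0.08,-4,0,5,0],[-0.019,-0.18,-0.096,-4,0,5,0],[-0.019,-0.216,-0.111,-4,0,5,0],[-0.019,-0.216,-0.111,-4,0,5,0]]'
python3 - <<'E'
from h import *
s=get_state();print(s["joint_positions"].round(2),s["gripper_force"], np.degrees(np.arcsin(-R.from_rotvec(s["tool_rot"]).apply([0,0,1])[2])))
for p,w,a in (([.45,.02,.28],-20,57),([.45,.12,.30],-35,50),([.487,.229,.30],-35,45),([.487,.229,.30],-50,45)): print(rel(at(p,tilt(w,a)),tilt(w,a)))
E
```

```text
clock: 18.6
position: [0.4946, -0.0007, 0.1614]
tool_rot: [2.895, -0.493, 0.746]
wrist_force: [-0.4, 0.3, -1.1]
width: 0.013
gripper_force: 29.9
[-0.5  -0.3   0.19  2.29  0.53  0.81 -2.52] 29.932364758689687 60.812998189797874
(array([  15.8,   -1.5, -115.6]), array([1.2, 3.8, 1. ]))
(array([  -1.5,  -93.1, -151.9]), array([-7.4, 10.6, 13.5]))
(array([  -0.7, -207.9, -155.8]), array([-8. , 15.6, 13.1]))
(array([  -1.5, -205.9, -156.1]), array([-17.1,  15.1,  25.1]))
```

```bash
python3 - <<'E'
from h import *
for p,w,a in (([.52,.05,.28],-10,66),([.50,.12,.30],20,66),([.487,.229,.28],55,62)): print(rel(at(p,tilt(w,a)),tilt(w,a)))
E
```

```text
(array([ 63.3, -54.3, -89.7]), array([ 5.7, -5. , -8. ]))
(array([  35.8, -115.2, -129.7]), array([ 19.1,  -4.4, -34.9]))
(array([ -17.2, -216.2, -139.9]), array([ 36.9,   0. , -65. ]))
```

```bash
python3 -m creep '[[0.02,-0.015,-0.03,2,-2,-3,0],[0.04,-0.035,-0.06,4,-4,-6,0],[0.063,-0.054,-0.09,6,-5,-8,0],[0.063,-0.054,-0.09,6,-5,-8,0],[0.055,-0.07,-0.1,10,-5,-16,0],[0.045,-0.09,-0.115,14,-5,-25,0],[0.036,-0.115,-0.13,19,-4.5,-34,0],[0.036,-0.115,-0.13,19,-4.5,-35,0]]'
python3 - <<'E'
from h import *
s=get_state();print(s["joint_positions"].round(2),s["gripper_force"], np.degrees(np.arcsin(-R.from_rotvec(s["tool_rot"]).apply([0,0,1])[2])))
for p,w,a in (([.50,.12,.30],20,66),([.487,.229,.28],55,62),([.487,.229,.25],55,60)): print(rel(at(p,tilt(w,a)),tilt(w,a)))
E
```

```text
clock: 19.6
position: [0.5049, 0.1184, 0.2889]
tool_rot: [-2.963, -0.517, -0.627]
wrist_force: [-0.0, -0.8, -0.2]
width: 0.0129
gripper_force: 29.9
[-0.2  -0.3  -0.04  2.01 -0.06  1.02 -1.45] 29.932920062075254 66.14714668458001
(array([ 0.8, -3.2,  0.1]), array([ 0.2,  0.1, -0.2]))
(array([  15.2, -113.4,   27.7]), array([ 15.5,   4.1, -31.6]))
(array([   3.5, -113.7,   55.1]), array([ 16.1,   6. , -31.4]))
```

```bash
cat >> h.py <<'E'
UP=np.array([.707,0,-.707]); GP=np.array([0,0,-.012])  # loop tool's axis and held point in the tool frame
def held(L=.13):
    s=get_state(); r=R.from_rotvec(s["tool_rot"]); return s["position"]+r.apply(GP-L*UP), r.apply(UP)
def put(b,rt,L=.13): return np.array(b)-rt.apply(GP-L*UP)   # TCP that brings the bottom end to b
E
python3 - <<'E'
from h import *
print("pred bottom,axis",*held())
for c in("scene","top"):
    im,d=vision.get_image(c)
    if c=="scene": cv2.imwrite("pics/s6.png",cv2.resize(im[80:290,240:480,::-1],None,fx=2.5,fy=2.5))
    for q in("loop_tool_grip","loop_tool_eye","loop_tool","cup_floor","cup_rim"):
        print(c,q,[(np.round(k["xyz"],3).tolist(),round(k["confidence"],2)) for k in finder.place_of(q,c)[:2]])
for b,w,a in (([.487,.229,.13],55,60),([.487,.229,.13],45,62),([.487,.229,.13],40,55)): print(rel(put(b,tilt(w,a)),tilt(w,a)),put(b,tilt(w,a)))
E
```

```text
pred bottom,axis [0.45630039 0.10066916 0.17859993] [0.33878009 0.12388506 0.93251195]
scene loop_tool_grip [([0.498, 0.116, 0.29], 0.5)]
scene loop_tool_eye [([0.534, 0.131, 0.39], 0.82), ([0.566, -0.222, 0.276], 0.21)]
scene loop_tool [([0.454, 0.1, 0.176], 0.78), ([0.499, 0.114, 0.289], 0.54)]
scene cup_floor [([0.484, 0.228, 0.041], 0.92), ([0.567, -0.219, 0.276], 0.41)]
scene cup_rim [([0.485, 0.231, 0.103], 0.78)]
top loop_tool_grip []
top loop_tool_eye [([0.537, 0.131, 0.388], 0.58)]
top loop_tool []
top cup_floor [([0.488, 0.229, 0.04], 0.72)]
top cup_rim [([0.486, 0.229, 0.106], 0.76)]
(array([  30.3, -132.3,   61.7]), array([ 16. ,   5.9, -31.3])) [0.50973737 0.26147233 0.24515909]
(array([  36.2, -128. ,   65.9]), array([ 11.1,   4.1, -22.5])) [0.51785548 0.25985548 0.24370547]
(array([  27.1, -119.7,   57.1]), array([ 10. ,  11. , -17.5])) [0.5095629  0.24793252 0.24817585]
```

View pics/s6.png

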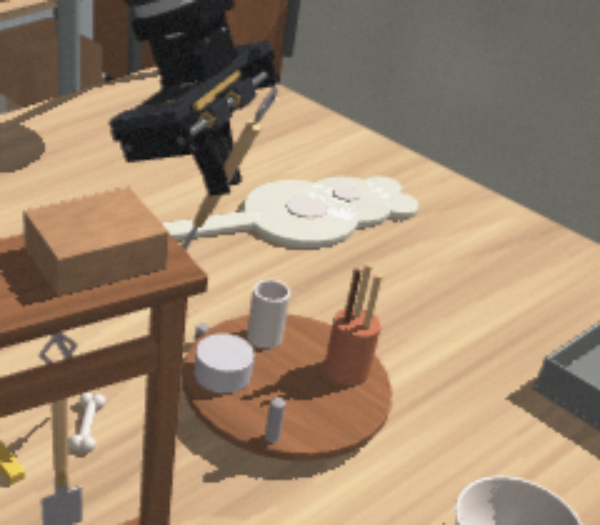

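The picture shows the tool held, leaning, above the caddy; the empty cup is at (270,312) and the post (275,420) is at its stop. The grip model agrees with the networks to 3 mm. I move over the cup.

```bash
python3 -m creep '[[0.007,-0.03,0,2,2,-4,0],[0.014,-0.06,0.01,5,5,-9,0],[0.02,-0.09,0.025,8,8,-14,0],[0.027,-0.12,0.04,10,11,-17.5,0],[0.027,-0.12,0.057,10,11,-17.5,0],[0.027,-0.12,0.057,10,11,-17.5,0],[0.027,-0.12,0.057,10,11,-17.5,0]]'
python3 - <<'E'
from h import *
s=get_state();print(s["joint_positions"].round(2),s["gripper_force"], np.degrees(np.arcsin(-R.from_rotvec(s["tool_rot"]).apply([0,0,1])[2])))
print("pred bottom,axis",*held())
for c in("scene","top"):
    im,d=vision.get_image(c)
    for q in("loop_tool_eye","loop_tool","cup_rim","post_top"):
        print(c,q,[(np.round(k["xyz"],3).tolist(),round(k["confidence"],2)) for k in finder.place_of(q,c)[:2]])
for b,w,a in (([.486,.229,.13],40,55),([.486,.229,.1],40,52),([.486,.229,.1],40,50),([.486,.229,.045],40,50)): print(rel(put(b,tilt(w,a)),tilt(w,a)))
E
```

```text
clock: 21.08
position: [0.5097, 0.248, 0.249]
tool_rot: [-2.644, -0.963, -0.835]
wrist_force: [-0.6, 0.4, 0.3]
width: 0.0131
gripper_force: 29.9
[-0.21 -0.27 -0.15  2.13 -0.35  0.72 -1.04] 29.934070835372495 54.95336884269785
pred bottom,axis [0.48721767 0.22909582 0.13080523] [0.13227756 0.11121876 0.9848    ]
scene loop_tool_eye [([0.519, 0.253, 0.352], 0.82)]
scene loop_tool [([0.488, 0.227, 0.132], 0.62)]
scene cup_rim [([0.486, 0.231, 0.103], 0.7)]
scene post_top [([0.617, 0.117, 0.084], 0.73), ([0.489, 0.23, 0.126], 0.59)]
top loop_tool_eye [([0.519, 0.259, 0.355], 0.5)]
top loop_tool []
top cup_rim [([0.618, 0.116, 0.086], 0.3)]
top post_top [([0.613, 0.116, 0.088], 0.74)]
(array([-0.7, -0.4, -0.2]), array([-0., -0.,  0.]))
(array([-22.2,  -0.4,  19.6]), array([-0.,  3.,  0.]))
(array([-25.2,  -0.4,  16.6]), array([-0.,  5.,  0.]))
(array([-56.8,  -0.4,  61.7]), array([-0.,  5.,  0.]))
```

```bash
python3 -m creep '[[-0.011,0,0.008,0,2,0,0],[-0.022,0,0.0165,0,4,0,0],[-0.031,0,0.025,0,5,0,0],[-0.039,0,0.036,0,5,0,0],[-0.047,0,0.047,0,5,0,0],[-0.0535,0,0.057,0,5,0,0],[-0.0575,0,0.063,0,5,0,0],[-0.0575,0,0.063,0,5,0,0]]'
python3 - <<'E'
from h import *
s=get_state();print(s["joint_positions"].round(2),s["wrist_force"])
print("pred bottom,axis",*held())
for c in("scene","top"):
    im,d=vision.get_image(c)
    if c=="scene": cv2.imwrite("pics/s7.png",cv2.resize(im[100:270,290:430,::-1],None,fx=3,fy=3))
    for q in("loop_tool_eye","loop_tool","cup_rim","post_top"):
        print(c,q,[(np.round(k["xyz"],3).tolist(),round(k["confidence"],2)) for k in finder.place_of(q,c)[:2]])
E
```

```text
clock: 22.58
position: [0.5006, 0.2412, 0.1629]
tool_rot: [-2.585, -0.942, -0.939]
wrist_force: [0.6, -0.4, -0.2]
width: 0.0134
gripper_force: 29.9
[-0.26 -0.24 -0.08  2.34 -0.6   0.44 -0.75] [ 0.63555568 -0.4045106  -0.19119361]
pred bottom,axis [0.48589244 0.22895851 0.04257797] [0.06798688 0.05618268 0.99595145]
scene loop_tool_eye [([0.503, 0.247, 0.267], 0.69), ([0.39, -0.362, 0.002], 0.35)]
scene loop_tool [([0.544, -0.312, 0.264], 0.66), ([0.391, -0.361, 0.0], 0.34)]
scene cup_rim [([0.496, 0.238, 0.166], 0.45)]
scene post_top [([0.618, 0.118, 0.087], 0.95)]
top loop_tool_eye [([0.504, 0.245, 0.269], 0.44), ([0.49, 0.229, 0.037], 0.17)]
top loop_tool []
top cup_rim []
top post_top [([0.614, 0.117, 0.088], 0.9)]
```

View pics/s7.png

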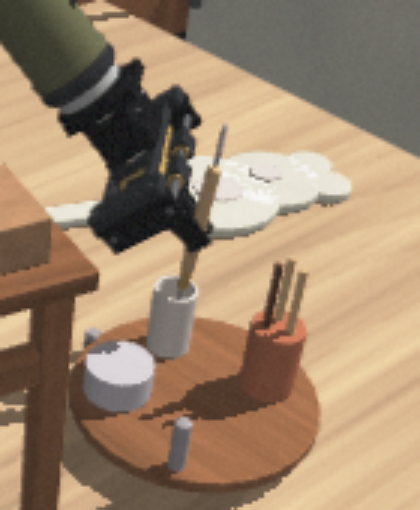

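The tool stands inside the white cup (170,300), a few mm above the floor. I ease it down to contact.

```bash
python3 -m creep '[[-0.0013,0,0.0015,0,0,0,0],[-0.0026,0,0.003,0,0,0,0],[-0.0036,0,0.0042,0,0,0,0],[-0.0036,0,0.0042,0,0,0,0]]'; python3 -m creep '[[-0.0007,0,0.0008,0,0,0,0],[-0.0013,0,0.0015,0,0,0,0],[-0.0013,0,0.0015,0,0,0,0]]'
```

```text
clock: 23.58
position: [0.5009, 0.241, 0.158]
tool_rot: [-2.584, -0.941, -0.941]
wrist_force: [-0.5, 1.1, -0.4]
width: 0.0134
gripper_force: 29.9
clock: 23.95
position: [0.5019, 0.2414, 0.1576]
tool_rot: [-2.583, -0.941, -0.944]
wrist_force: [-0.2, 0.3, 5.6]
width: 0.0132
gripper_force: 30.0
```

```bash
python3 -m creep '[[0,0,0,0,0,0,0.2],[0,0,0,0,0,0,0.25],[0,0,0,0,0,0,0.35],[0,0,0,0,0,0,0.5],[0,0,0,0,0,0,0.6],[0,0,0,0,0,0,0.6]]' 10
python3 - <<'E'
from h import *
im,d=vision.get_image("wrist"); cv2.imwrite("pics/w8.png",im[...,::-1])
E
```

```text
clock: 24.7
position: [0.5008, 0.241, 0.1561]
tool_rot: [-2.584, -0.941, -0.941]
wrist_force: [-0.7, -0.3, -0.5]
width: 0.0494
gripper_force: 0.0
```

View pics/w8.png

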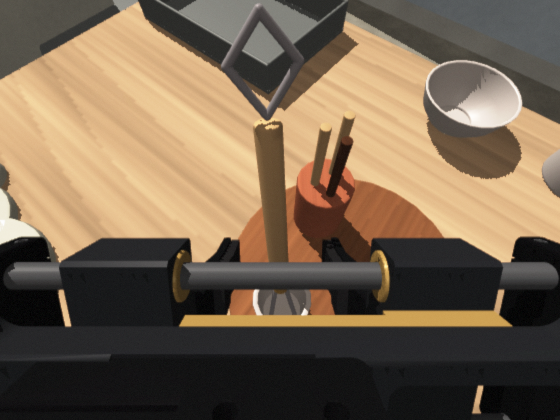

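The handle (275,200) is free between the open fingers (225 and 340). I retreat along the tool axis.

```bash
python3 -m creep '[[0,0,-0.01,0,0,0,0.6],[0,0,-0.02,0,0,0,0.6],[0,0,-0.03,0,0,0,0.6],[0,0,-0.03,0,0,0,0.6]]'
python3 - <<'E'
from h import *
s=get_state();print(s["joint_positions"].round(2)); print(rel([.5008,.241,.1561]))
E
```

```text
clock: 25.25
position: [0.4885, 0.2284, 0.1785]
tool_rot: [-2.585, -0.94, -0.94]
wrist_force: [1.1, 0.1, 1.1]
width: 0.0521
gripper_force: 0.0
[-0.13 -0.3  -0.17  2.35 -0.63  0.51 -0.72]
(array([-1. , -1.7, 28.4]), array([0., 0., 0.]))
```

```bash
python3 -m creep '[[0,0,-0.02,0,-3,0,0.6],[0,0,-0.04,0,-6,0,0.6],[-0.003,0,-0.06,0,-10,0,0.6],[-0.006,0,-0.08,0,-14,0,0.6],[-0.01,0,-0.1,0,-18,0,0.6],[-0.01,0,-0.1,0,-20,0,0.6],[-0.01,0,-0.1,0,-20,0,0.6]]'
python3 - <<'E'
from h import *
s=get_state();print(s["joint_positions"].round(2)); print(rel([.5008,.241,.1561]))
for c in("scene","top"):
    im,d=vision.get_image(c)
    if c=="scene": cv2.imwrite("pics/s9.png",cv2.resize(im[100:340,90:430,::-1],None,fx=2.2,fy=2.2))
    for q in("loop_tool_eye","cup_rim","post_top","scraper_eye","pointed_tool_eye","bone","rule","pliers"):
        print(c,q,[(np.round(k["xyz"],3).tolist(),round(k["confidence"],2)) for k in finder.place_of(q,c)[:1]])
E
```

```text
clock: 26.12
position: [0.4421, 0.1852, 0.2472]
tool_rot: [-2.803, -1.022, -0.484]
wrist_force: [0.5, 0.6, -0.1]
width: 0.0521
gripper_force: 0.0
[-0.18 -0.3  -0.15  2.07 -0.19  1.06 -1.13]
(array([ 45.5,  -4.7, 113. ]), array([0., 0., 0.]))
scene loop_tool_eye [([0.538, 0.281, 0.247], 0.67)]
scene cup_rim [([0.483, 0.234, 0.102], 0.62)]
scene post_top [([0.617, 0.115, 0.088], 0.8)]
scene scraper_eye [([0.583, -0.136, 0.264], 0.76)]
scene pointed_tool_eye [([0.541, -0.313, 0.265], 0.87)]
scene bone [([0.456, -0.011, -0.002], 0.67)]
scene rule [([0.36, -0.114, 0.0], 0.58)]
scene pliers [([0.392, -0.362, 0.001], 0.58)]
top loop_tool_eye [([0.541, 0.283, 0.246], 0.65)]
top cup_rim [([0.484, 0.229, 0.101], 0.85)]
top post_top [([0.613, 0.114, 0.087], 0.69)]
top scraper_eye []
top pointed_tool_eye [([0.547, -0.31, 0.268], 0.45)]
top bone [([0.457, -0.01, 0.004], 0.64)]
top rule [([0.361, -0.114, 0.005], 0.59)]
top pliers [([0.396, -0.36, 0.003], 0.83)]
```

View pics/s9.png

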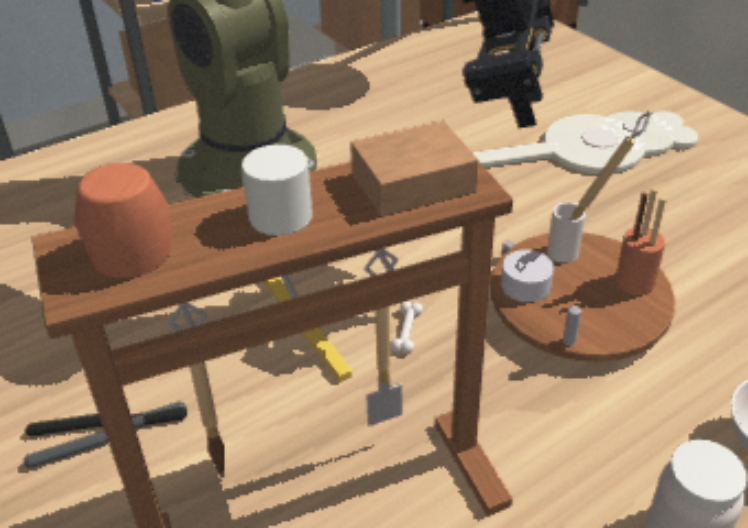

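The tool stands in the white cup (566,230), leaning about 0.37 rad against the rim. The post is at its stop, the neighbouring tools still hang, the bystanders have not moved, and the robot is clear. I hand the job in.

```bash
python3 -c "
from plant import workorder; print(workorder.job_done())"
```

```text
the job is handed in; nothing more can be done
None
```

I turned the caddy to its stop and stood the loop tool, loop end down, in the white cup, leaning about 0.37 rad on the rim. The other tools and bench items were undisturbed when last checked, and I handed the job in at about 27 s; no verdict was returned.

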